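Cap, pack and lock a sample transport case

TASK

Get the sample transport case ready for the courier: press the cap of every pot on the bench fully home before you lift that pot, then stand the pots upright in the foam cut-outs of the case. Lay the lid on the case, press it down until the rim seal has sunk fully and the lid is home, then turn the knob clockwise until the bolts are out under the keepers and the knob's clutch clicks once - stop at that first click and let go. Do not tip the pots and leave the black battery pack and the white timer where they lie.

Things in the scene. Friction and masses are not known exactly. Their poses are not given: they have to be found in the camera images.
- case: Light grey open case fixed on the bench, 316 (x) x 142 (y) mm, walls 7-8 mm, rim 74 mm up. Origin: centre of its underside; x along its length. Floor 5 mm up; dark foam to 28 mm with a row along x of four 62 x 62 mm cut-outs through to the floor. Inside width (y) 128 mm: 36 mm free on each y side of a pot above the foam; neighbouring pots stand 10 mm apart in x.
- case_rim (a point): Centre of the opening at rim height (74 mm up), axes as the case's. At the middle of each end wall a steel keeper 44 mm wide (y) stands out to 176 mm from here along x; its lip overhangs inward to 159 mm, lip underside 35 mm and top 40 mm above the rim. The lid goes down between the two lips.
- cutout_1 (a point): Centre of foam cut-out 1 at foam-top height (28 mm above the bench), -99 mm along the case's x axis from its centre; axes as the case's. The pot stands on the floor 23 mm below.
- cutout_2 (a point): Centre of foam cut-out 2 at foam-top height (28 mm above the bench), -33 mm along the case's x axis from its centre; axes as the case's. The pot stands on the floor 23 mm below.
- cutout_3 (a point): Centre of foam cut-out 3 at foam-top height (28 mm above the bench), 33 mm along the case's x axis from its centre; axes as the case's. The pot stands on the floor 23 mm below.
- cutout_4 (a point): Centre of foam cut-out 4 at foam-top height (28 mm above the bench), 99 mm along the case's x axis from its centre; axes as the case's. The pot stands on the floor 23 mm below.
- case_seal (a joint): How far the black rubber seal round the rim has sunk, m: 0 = stands 5 mm above the rim, 0.005 = fully sunk, level with the rim. It resists with about 10 N, more than the lid's weight, and stays where it has been pushed.
- pot_1_center (a point): Specimen pot 1 (None if absent): upright off-white cylinder, 56 mm in diameter, body 70 mm tall, 0.1 to 0.2 kg. Point: centre of its body, 35 mm above its base; z up its axis. Blue cap, 58 mm across: fully home, cap underside 68 mm and top 81.5 mm above the base; before pressing up to 8 mm higher. Grip it by the upper body, to clear the foam.
- pot_2_center (a point): Specimen pot 2 (None if absent): upright off-white cylinder, 56 mm in diameter, body 70 mm tall, 0.1 to 0.2 kg. Point: centre of its body, 35 mm above its base; z up its axis. Blue cap, 58 mm across: fully home, cap underside 68 mm and top 81.5 mm above the base; before pressing up to 8 mm higher. Grip it by the upper body, to clear the foam.
- pot_3_center (a point): Specimen pot 3 (None if absent): upright off-white cylinder, 56 mm in diameter, body 70 mm tall, 0.1 to 0.2 kg. Point: centre of its body, 35 mm above its base; z up its axis. Blue cap, 58 mm across: fully home, cap underside 68 mm and top 81.5 mm above the base; before pressing up to 8 mm higher. Grip it by the upper body, to clear the foam.
- pot_4_center (a point): Specimen pot 4 (None if absent): upright off-white cylinder, 56 mm in diameter, body 70 mm tall, 0.1 to 0.2 kg. Point: centre of its body, 35 mm above its base; z up its axis. Blue cap, 58 mm across: fully home, cap underside 68 mm and top 81.5 mm above the base; before pressing up to 8 mm higher. Grip it by the upper body, to clear the foam.
- cap_1 (a joint): How far the cap of pot 1 has been pressed down, m: near 0 = 8 mm proud, 0.008 = fully home. Friction holds it wherever it is; it moves at about 7 N (None if the pot is absent).
- cap_2 (a joint): How far the cap of pot 2 has been pressed down, m: near 0 = 8 mm proud, 0.008 = fully home. Friction holds it wherever it is; it moves at about 7 N (None if the pot is absent).
- cap_3 (a joint): How far the cap of pot 3 has been pressed down, m: near 0 = 8 mm proud, 0.008 = fully home. Friction holds it wherever it is; it moves at about 7 N (None if the pot is absent).
- cap_4 (a joint): How far the cap of pot 4 has been pressed down, m: near 0 = 8 mm proud, 0.008 = fully home. Friction holds it wherever it is; it moves at about 7 N (None if the pot is absent).
- lid_center (a point): Blue-green loose lid, 310 (x) x 140 (y) mm, 24 mm high, 0.7 kg with its knob. Point: centre of its lower face, the face that lies on the seal (10 mm up when on the bench, at rim level when home). x along its length, z up. Rounded tongues 10 mm deep below that face fit inside the case walls with about 2.5 mm play each way in y, 3 mm in x. Either way round fits.
- knob_grip (a point): Point to grip on the knob's upright axis at the lid's centre, 76.5 mm above lid_center. Black knob: round skirt 72 mm across, its top 56.5 mm above lid_center, and on it a bar grip 62 mm long, 16 mm thick, top 89.5 mm above lid_center. x axis along the bar (grip across it, along y). Strong enough to lift and lay the lid by.
- lock (a joint): Lock disc under the knob, rad, clockwise from above; starts 0 to 0.4, firm stop at 1.9 = locked; turns at 0.22 N m. Drives two steel bolts 9 mm per rad outward along the lid: ends 150 mm from its centre at 0, 167 mm at 1.9, under the keepers' lips. Bolt tops are 31.5 mm above lid_center, so they pass under the lips only with the lid home.
- clutch (a joint): Turn of the knob relative to the lock disc, rad, clockwise from above. Stays near 0 until the slip clutch gives (about 0.35 N m, when the disc is at its stop or the bolts are blocked). Detents every 0.785 rad: past about 0.39 the knob snaps on to 0.785 (first click); past 1.18 it clicks a second time. If the knob is held hard as it clicks, the disc may spring back up to 0.3 rad instead.
- battery_pack: Black battery pack lying flat, 76 x 137 x 33 mm; a bystander.
- timer: White bench timer, 64 x 68 x 20 mm, lying flat; a bystander.
Mind the look-alikes: they are no part of the job. Leave any orange or red look-alike of the part that bears pot_1_center alone.

How it is judged:
By the outcome, as a careful person would: the job done as asked, in the order asked, and still so for the second after the job is handed in, with the robot touching nothing.
Of pot_1, pot_2, pot_3, pot_4 only 2 to 4 are there at a start; the rules pass over those that are not, and their reading is None.
At some moment in a run one of pot_1, pot_2, pot_3, pot_4 may be knocked a few centimetres aside while the robot is not near it.
It also fails if it takes over 210 s, if anything falls off the work surface, if the arm or the gripper's body presses on something with over 40 N, if the wrist force passes 120 N, or if a joint passes its speed limit or range.

ROBOT

A 7-joint arm with a two-finger parallel gripper is mounted at the origin on a cart in front of the work surface, level with it; the furniture and walls round the work are solid. World frame = base frame: x ahead of the robot, y to its left, z up, the work surface at z = 0. Lengths are in mm, angles in rad, forces in N, time in s.
With the tool pointing down it reaches from about 400 to 875 mm from the base axis. Payload 4.4 kg.
Tool frame: the origin (TCP) lies at the very end of the fingers, on their centre line; the grasp point (between the pads) lies 19 mm behind it; z points along the fingers, y is the direction in which the jaws open and shut (so a half turn about z gives the same grasp; the last joint's range is limited). The gripper opens to 85 mm and grips with 20 to 120 N. Pads are 22 mm wide; open, the fingers measure 114 mm over their backs; the gripper's body (76 mm by 85 mm) begins 54 mm behind the grasp point. The pads swing forward as they close: fully open they stand 13 mm farther back than shut.
Start: joints at [1.239, 0.628, 0.038, 1.517, -0.027, 0.996, -0.02], TCP at [170.772, -627.18, 192.113] pointing down, gripper open.
Joint ranges: [-3.06, 3.06], [-0.37, 2.12], [-1.25, 1.32], [0.18, 2.47], [-1.1, 4.24], [0.23, 1.98], [-2.94, 2.94]. Speed limits (rad/s): [2.57, 2.57, 3.14, 3.14, 3.14, 3.14, 3.14].

INTERFACE

Orientations are given as [roll, pitch, yaw] about the fixed x, y, z axes, in that order (R = Rz(yaw) Ry(pitch) Rx(roll)).
In Python, from cell import ctrl, eyes gives the robot as it stands.
- The arm moves only by the tool move_arm, never from a script. Its argument "increments" is a list of rows, each a list of 6 numbers: the shift along the tool's x, y, z in cm, then the turn, a rotation vector about the tool's x, y, z in degrees. In form: [[x, y, z, wx, wy, wz], ...]. A call has 1 to 20 rows; each row is the pose to reach, as a shift and turn from the pose commanded when the call began, along the tool's axes at that moment; what a row does not reach only later rows make up. A row lasts 1/10 s, in which the tool goes at most 50 mm and 8.59 degrees, less where a joint would pass 70% of its speed; a pose out of reach is approached as far as the arm can. A call with a gripper value outside its range is refused whole. "grip" is the opening, from -1 (shut) to 1 (fully open), set as the call begins (left out, the last holds). The fingers move at their own pace and stop on an object; the grip force is fixed at half the most. Time passes only in rows, so rows that repeat a pose let the fingers close. It gives the time, the measured TCP pose, the force and the opening at its end, in the units of the state.
- ctrl.read_state(): the state, without advancing time (a new reading comes with each control period).
- eyes.get_image(name): name is "scene" or "top" or "wrist"; returns the picture (400x640x3 uint8, red, green, blue); there is no depth.
- eyes.calibration(name): a dict with "fx", "fy", "cx", "cy" (pixels), "pose" (4x4, takes a point from camera to world coordinates); the wrist camera has in their place "tool_from_camera" (4x4, takes a point from camera to tool coordinates, whose origin is the TCP and whose axes are the flange's). Camera axes: x right, y up, looking along -z (the intrinsics and any distortion apply to the point x, -y, -z); pixel columns grow to the right and rows downward; lengths in mm; the calibration is good to about 2 mm. A picture is of the moment at which its call begins: read the wrist's pose just before it. calibration takes no time and is no camera call.
- ctrl.finish_job(): hands the job in, once; it reports no verdict.
The state is a dict: "clock": time; "qpos": joint angles; "qd": joint speeds; "tau": joint torques, N m; "eef_pos": TCP position; "tool_rot": TCP orientation; "force": force on the tool from outside, world axes, zero at the start; "torque": the same for the moment, N m; "width": finger opening in mm.
Only numpy, scipy, OpenCV 4.12 (cv2) and the standard library are available. Lean on these libraries where they do the work, as an engineer would, in place of code of your own. Each camera call takes 0.05 s, during which the arm holds its last target. There are 200 camera calls.

## Working session

There is one attempt and no reset: what is moved stays moved. The work goes in short steps, Python scripts to look and compute and a tool call to move; the robot and the scene stay as the last step left them, time stands still between calls to the robot, and variables do not carry over. Pictures are saved under pics/ and viewed, about 12 in all and at most 16, crops included, and the job is handed in when it is done.

Besides the shell and the picture viewer there is one more tool, called by a JSON object that holds its "name" and its "arguments". move_arm: Moves the arm, as the interface text tells. Its arguments: {"type":"object","properties":{"increments":{"type":"array","items":{"type":"array","items":{"type":"number"}}},"grip":{"type":"number"}},"required":["increments"]}

```bash
ls; mkdir -p pics; python3 - <<'E'
from cell import ctrl, eyes
import cv2,numpy as np
np.set_printoptions(precision=4,suppress=True)
print(ctrl.read_state())
for n in ("scene","top"):
    print(n,eyes.calibration(n)); cv2.imwrite(f"pics/{n}0.png",eyes.get_image(n)[...,::-1])
print(eyes.calibration("wrist"))
E
```

```text
pics
{'clock': 0.0, 'qpos': array([ 1.2392,  0.6294,  0.0384,  1.5184, -0.027 ,  0.9963, -0.02  ]), 'qd': array([ 0.0015,  0.0003, -0.0001,  0.0015,  0.0018,  0.0006, -0.0012]), 'tau': array([  0.0003, -56.3387,   1.2265, -19.3441,   0.0111,   0.0104,
         0.    ]), 'eef_pos': array([ 170.597 , -626.4693,  191.1685]), 'tool_rot': array([-3.1396,  0.    ,  0.2658]), 'force': array([-0.0833,  0.0811, -0.345 ]), 'torque': array([ 0.0073, -0.0355, -0.0839]), 'width': 85.60681918236045}
scene {'fx': 365.32429089166806, 'fy': 365.32429089166806, 'cx': 317.70974432444393, 'cy': 202.25741186475895, 'pose': array([[  -0.8386,   -0.3145,    0.4448, 1297.7542],
       [   0.5446,   -0.4639,    0.6987, 1041.6673],
       [  -0.0134,    0.8282,    0.5603,  949.2298],
       [   0.    ,    0.    ,    0.    ,    1.    ]])}
top {'fx': 487.05495236522313, 'fy': 487.05495236522313, 'cx': 316.8952734687455, 'cy': 201.76734479315218, 'pose': array([[  -0.3156,    0.9241,   -0.2156,  204.2273],
       [  -0.9489,   -0.3087,    0.0661,   94.6493],
       [  -0.0055,    0.2255,    0.9742, 1827.7757],
       [   0.    ,    0.    ,    0.    ,    1.    ]])}
{'fx': 360.5364739564743, 'fy': 360.5364739564743, 'cx': 319.5787518570022, 'cy': 202.42010462375578, 'tool_from_camera': array([[  -0.0001,    0.9574,    0.2886,   73.5541],
       [   1.    ,    0.0001,   -0.0001,   -0.3294],
       [  -0.0001,    0.2886,   -0.9574, -183.2145],
       [   0.    ,    0.    ,    0.    ,    1.    ]])}
```

View pics/top0.png

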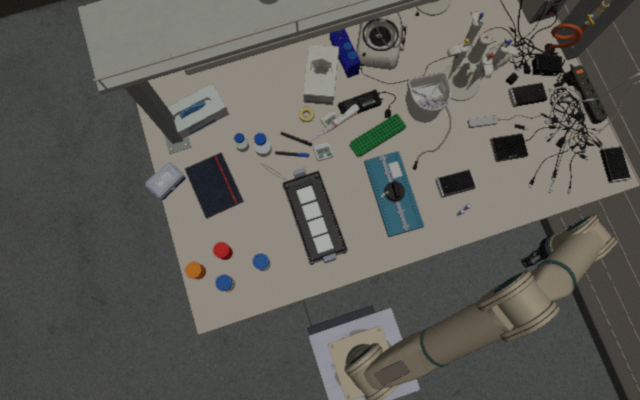

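View pics/scene0.png

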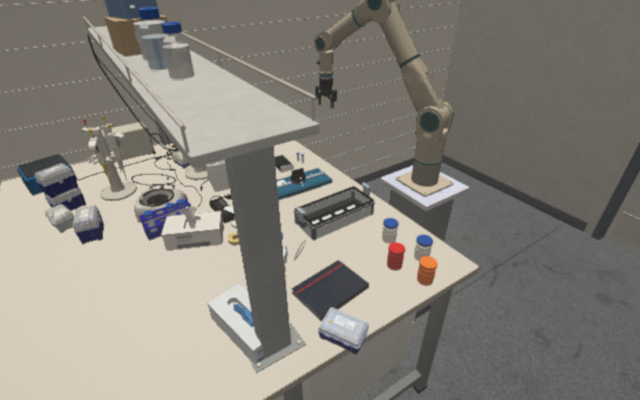

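```bash
cat > h.py <<'E'
from cell import ctrl, eyes
import cv2,numpy as np
from scipy.spatial.transform import Rotation as R
np.set_printoptions(precision=2,suppress=True)
def pose(st):
    T=np.eye(4);T[:3,:3]=R.from_euler('xyz',st['tool_rot']).as_matrix();T[:3,3]=st['eef_pos'];return T
def cam(n,st=None):
    c=eyes.calibration(n)
    T=c['pose'] if n!='wrist' else pose(st)@c['tool_from_camera']
    return c,T
def world(n,uv,z,st=None):
    c,T=cam(n,st);uv=np.atleast_2d(uv).astype(float)
    d=np.c_[(uv[:,0]-c['cx'])/c['fx'],-(uv[:,1]-c['cy'])/c['fy'],-np.ones(len(uv))]@T[:3,:3].T
    return T[:3,3]+d*((z-T[2,3])/d[:,2])[:,None]
def proj(n,P,st=None):
    c,T=cam(n,st);p=(np.atleast_2d(P)-T[:3,3])@T[:3,:3]
    return np.c_[c['cx']-c['fx']*p[:,0]/p[:,2],c['cy']+c['fy']*p[:,1]/p[:,2]]
def inc(dest,yaw,st=None):
    """shift (cm, tool axes) and rotvec (deg) from the measured pose to dest (mm), tool down with given yaw"""
    T=pose(st or ctrl.read_state());D=R.from_euler('xyz',[np.pi,0,yaw]).as_matrix()
    return np.r_[T[:3,:3].T@(np.array(dest)-T[:3,3])/10,np.degrees(R.from_matrix(T[:3,:3].T@D).as_rotvec())]
E
python3 - <<'E'
from h import *
im=cv2.imread('pics/top0.png')
print(world('top',[(261,261),(224,283),(240,138),(262,138)],85))
print(world('top',[(308,217)],50),world('top',[(394,192)],80), world('top',[(222,250),(194,270)],80))
cv2.imwrite('pics/t1.png',cv2.resize(im[100:310,140:440],None,fx=2.66,fy=2.66,interpolation=cv2.INTER_CUBIC))
E
```

```text
[[447.07 234.47  85.  ]
 [414.1  381.44  85.  ]
 [917.8  174.54  85.  ]
 [891.3   95.4   85.  ]]
[[553.02  23.73  50.  ]] [[ 535.94 -306.07   80.  ]] [[530.13 356.8   80.  ]
 [492.78 471.44  80.  ]]
```

View pics/t1.png

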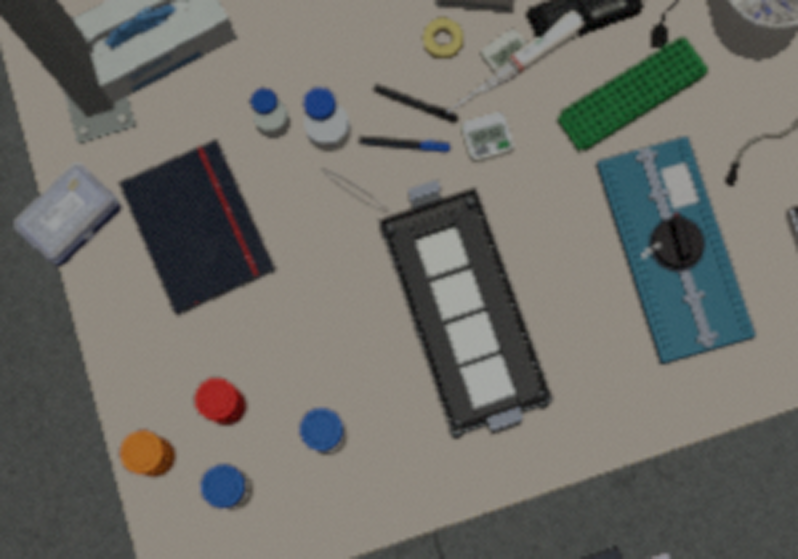

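```bash
python3 - <<'E'
from h import *
c=np.array([(382,228),(474,192),(550,402),(457,436)])/2.66+[140,100]
w=world('top',c,74);print(w,w.mean(0)); d=w[3]-w[0]+w[2]-w[1];print('case yaw',np.arctan2(d[1],d[0]))
l=np.array([(598,163),(688,138),(754,337),(662,362)])/2.66+[140,100]
w=world('top',l,34);print(w,w.mean(0)); d=w[3]-w[0]+w[2]-w[1];print('lid yaw',np.arctan2(d[1],d[0]))
print('inc', inc([560,-150,280],0.27))
E
```

```text
[[689.97  73.87  74.  ]
 [698.9  -64.94  74.  ]
 [384.69 -68.94  74.  ]
 [380.91  65.23  74.  ]] [538.62   1.31  74.  ]
case yaw -3.121320515294962
[[ 694.7  -252.71   34.  ]
 [ 689.03 -389.58   34.  ]
 [ 384.7  -374.13   34.  ]
 [ 392.27 -239.5    34.  ]] [ 540.18 -313.98   34.  ]
lid yaw 3.0943960411996048
inc [ 50.09 -35.77  -8.81  -0.1   -0.    -0.24]
```

{"name": "move_arm", "arguments": {"increments": [[50, -36, -9, 0, 0, -15], [50, -36, -9, 0, 0, -15], [50, -36, -9, 0, 0, -15], [50, -36, -9, 0, 0, -15], [50, -36, -9, 0, 0, -15], [50, -36, -9, 0, 0, -15], [50, -36, -9, 0, 0, -15], [50, -36, -9, 0, 0, -15], [50, -36, -9, 0, 0, -15], [50, -36, -9, 0, 0, -15], [50, -36, -9, 0, 0, -15], [50, -36, -9, 0, 0, -15], [50, -36, -9, 0, 0, -15], [50, -36, -9, 0, 0, -15]], "grip": -1}}

```text
clock: 1.5
eef_pos: [561.1, -143.4, 282.1]
tool_rot: [-3.14, -0.003, 0.535]
force: [-0.3, 0.5, 0.1]
width: -0.2
```

```bash
python3 - <<'E'
from h import *
s=ctrl.read_state();print(s['clock'],s['qpos'],s['eef_pos'],s['tool_rot'],s['force'])
print(inc([430,220,280],0),inc([430,260,280],0))
E
```

```text
1.5 [ 0.29  0.44 -0.13  1.6   0.06  1.11 -0.89] [ 561.13 -143.4   282.06] [-3.14 -0.    0.54] [-0.3   0.54  0.14]
[  7.25 -37.95   0.28  -0.12  -0.13  30.66] [  9.29 -41.39   0.29  -0.12  -0.13  30.66]
```

{"name": "move_arm", "arguments": {"increments": [[9.3, -41.4, 0.3, 0, 0, 30.7], [9.3, -41.4, 0.3, 0, 0, 30.7], [9.3, -41.4, 0.3, 0, 0, 30.7], [9.3, -41.4, 0.3, 0, 0, 30.7], [9.3, -41.4, 0.3, 0, 0, 30.7], [9.3, -41.4, 0.3, 0, 0, 30.7], [9.3, -41.4, 0.3, 0, 0, 30.7], [9.3, -41.4, 0.3, 0, 0, 30.7], [9.3, -41.4, 0.3, 0, 0, 30.7], [9.3, -41.4, 0.3, 0, 0, 30.7], [9.3, -41.4, 0.3, 0, 0, 30.7], [9.3, -41.4, 0.3, 0, 0, 30.7]]}}

```text
clock: 2.7
eef_pos: [431.3, 253.7, 278.8]
tool_rot: [3.14, 0.0, -0.011]
force: [-0.6, 0.4, -0.1]
width: 0.1
```

```bash
cat >> h.py <<'E'
def caps(zt=88):
    """centres of the blue caps in the wrist view, from the rim ellipse of the top face (bright blue)"""
    s=ctrl.read_state();im=eyes.get_image('wrist')[...,::-1].copy()
    hsv=cv2.cvtColor(im,cv2.COLOR_BGR2HSV);m=cv2.inRange(hsv,(100,120,40),(125,255,255))
    out=[]
    for c in cv2.findContours(m,cv2.RETR_EXTERNAL,cv2.CHAIN_APPROX_NONE)[0]:
        if cv2.contourArea(c)>400:
            w=world('wrist',c[:,0,:],zt,s)[:,:2].astype(np.float32);(x,y),r=cv2.minEnclosingCircle(w);out.append((x,y,2*r,*cv2.boundingRect(c)))
    return s,im,np.array(out)
E
python3 - <<'E'
from h import *
s,im,o=caps();print(s['clock'],s['eef_pos'],s['tool_rot']);print(o);cv2.imwrite('pics/w1.png',im)
E
```

```text
2.7 [431.27 253.66 278.85] [ 3.14  0.   -0.01]
[[420.59 383.86  59.81 169.   150.    57.    55.  ]
 [451.29 238.65  58.9  306.   119.    56.    56.  ]]
```

View pics/w1.png

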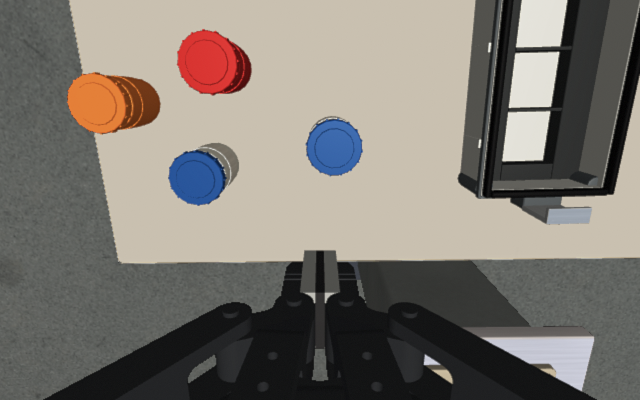

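```bash
python3 - <<'E'
from h import *
print(inc([451,238.5,96],0),inc([451,238.5,79],0))
E
```

```text
[ 1.98  1.48 18.3   0.07 -0.   -0.67] [ 1.98  1.48 20.    0.07 -0.   -0.67]
```

{"name": "move_arm", "arguments": {"increments": [[2, 1.4, 4, 0, 0, 0], [2, 1.4, 8, 0, 0, 0], [2, 1.4, 12.5, 0, 0, 0], [2, 1.4, 16.5, 0, 0, 0], [2, 1.4, 18.2, 0, 0, 0], [2, 1.4, 18.6, 0, 0, 0], [2, 1.4, 18.9, 0, 0, 0], [2, 1.4, 19.1, 0, 0, 0], [2, 1.4, 19.3, 0, 0, 0], [2, 1.4, 19.5, 0, 0, 0], [2, 1.4, 19.6, 0, 0, 0], [2, 1.4, 19.6, 0, 0, 0]]}}

```text
clock: 3.95
eef_pos: [450.6, 242.0, 83.3]
tool_rot: [-3.141, -0.0, -0.008]
force: [0.4, -0.1, 0.0]
width: 0.1
```

{"name": "move_arm", "arguments": {"increments": [[0, 0.3, 0.1, 0, 0, 0], [0, 0.3, 0.2, 0, 0, 0], [0, 0.3, 0.2, 0, 0, 0]]}}

```text
clock: 4.25
eef_pos: [450.4, 238.6, 81.0]
tool_rot: [3.141, 0.0, -0.009]
force: [-0.0, -0.8, -0.4]
width: -0.0
```

```bash
python3 - <<'E'
from h import *
s,im,o=caps(82);print(s['eef_pos'],s['force']);print(o);cv2.imwrite('pics/w2.png',im);print(proj('wrist',[450.5,238.6,81],s))
E
```

```text
[450.43 238.63  81.02] [-0.   -0.79 -0.35]
[[419.31 387.23  68.7    1.   236.   117.   102.  ]
 [450.13 238.7   62.6  264.   180.   113.    95.  ]]
[[320.2 234.3]]
```

View pics/w2.png

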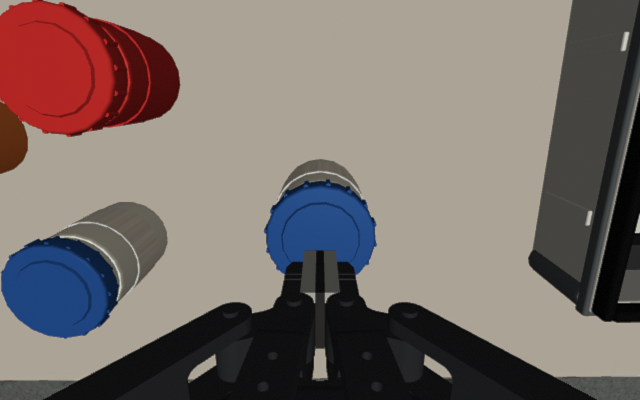

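{"name": "move_arm", "arguments": {"increments": [[0, 0, 0.1, 0, 0, 0], [0, 0, 0.2, 0, 0, 0], [0, 0, 0.3, 0, 0, 0], [0, 0, 0.4, 0, 0, 0], [0, 0, 0.4, 0, 0, 0]]}}

```text
clock: 4.8
eef_pos: [450.3, 238.8, 76.9]
tool_rot: [3.141, 0.0, -0.008]
force: [0.9, -0.5, 0.6]
width: 0.1
```

{"name": "move_arm", "arguments": {"increments": [[0, 0, 0.1, 0, 0, 0], [0, 0, 0.2, 0, 0, 0], [0, 0, 0.3, 0, 0, 0], [0, 0, 0.4, 0, 0, 0], [0, 0, 0.4, 0, 0, 0]]}}

```text
clock: 5.3
eef_pos: [450.4, 238.8, 73.0]
tool_rot: [3.141, 0.0, -0.008]
force: [-0.6, -0.6, 0.3]
width: 0.4
```

```bash
python3 - <<'E'
from h import *
s,im,o=caps(82);print(s['eef_pos'],s['force']);print(o)
c,T=cam('wrist',s);P=pose(s)
for z in(0,-5,-10,-15,-20): print(z,[proj('wrist',(P@[x,0,z,1])[:3],s)[0,1] for x in(-11,0,11)])
E
```

```text
[450.36 238.83  72.98] [-0.64 -0.55  0.26]
[[418.86 387.08  69.05   0.   242.   111.   105.  ]
 [450.27 238.69  62.69 262.   183.   117.    99.  ]]
0 [np.float64(252.93681829061705), np.float64(234.44042269034878), np.float64(215.3369435589486)]
-5 [np.float64(256.8448234291385), np.float64(237.951519508092), np.float64(218.42236945454636)]
-10 [np.float64(260.9495322025468), np.float64(241.642341625371), np.float64(221.6684583249869)]
-15 [np.float64(265.2661791939066), np.float64(245.52705111720337), np.float64(225.08809458652104)]
-20 [np.float64(269.81161389030547), np.float64(249.62133812784842), np.float64(228.69557818800862)]
```

```bash
python3 - <<'E'
from h import *
s,im,o=caps(82);s2=eyes.get_image('scene')[...,::-1]
cv2.imwrite('pics/w3.png',np.hstack([cv2.resize(im[150:350,220:420],(400,400)),cv2.resize(s2[150:300,330:480],(400,400),interpolation=cv2.INTER_CUBIC)]))
E
```

```text
(no output)
```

View pics/w3.png

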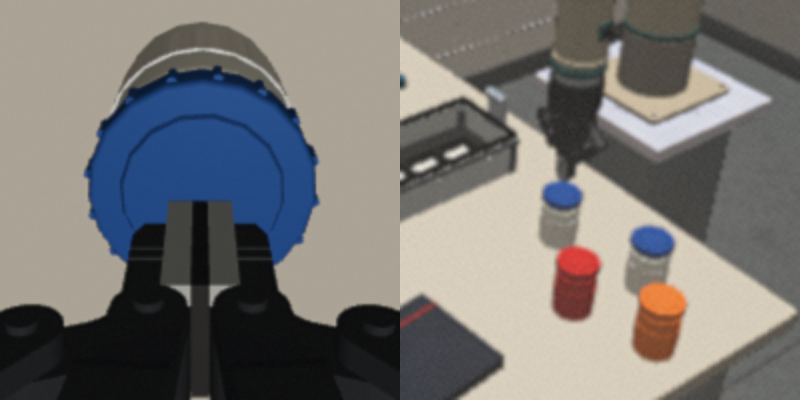

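```bash
python3 - <<'E'
from h import *
s=ctrl.read_state();f=400/150
for P in(s['eef_pos'],s['eef_pos']+[0,0,20],s['eef_pos']+[0,0,40],[450,238.7,90],[450,238.7,0]): print(P,(proj('scene',P)[0]-[330,150])*f)
E
```

```text
[450.49 238.87  73.13] [161.64 198.47]
[450.49 238.87  93.13] [162.99 187.55]
[450.49 238.87 113.13] [164.37 176.46]
[450, 238.7, 90] [162.95 189.1 ]
[450, 238.7, 0] [157.04 236.79]
```

{"name": "move_arm", "arguments": {"increments": [[0, 0, 0.3, 0, 0, 0], [0, 0, 0.5, 0, 0, 0], [0, 0, 0.7, 0, 0, 0], [0, 0, 0.8, 0, 0, 0], [0, 0, 0.8, 0, 0, 0]]}}

```text
clock: 5.95
eef_pos: [450.3, 238.8, 64.9]
tool_rot: [3.141, 0.0, -0.008]
force: [-0.3, -0.4, -0.8]
width: -0.0
```

{"name": "move_arm", "arguments": {"increments": [[0, 0, 0.2, 0, 0, 0], [0, 0, 0.4, 0, 0, 0], [0, 0, 0.5, 0, 0, 0], [0, 0, 0.6, 0, 0, 0], [0, 0, 0.6, 0, 0, 0]]}}

```text
clock: 6.45
eef_pos: [450.4, 238.8, 59.0]
tool_rot: [3.141, 0.0, -0.008]
force: [0.7, 0.5, 0.2]
width: -0.2
```

{"name": "move_arm", "arguments": {"increments": [[0, 0, 0.2, 0, 0, 0], [0, 0, 0.4, 0, 0, 0], [0, 0, 0.5, 0, 0, 0], [0, 0, 0.6, 0, 0, 0], [0, 0, 0.6, 0, 0, 0]]}}

```text
clock: 6.95
eef_pos: [450.4, 238.8, 53.0]
tool_rot: [3.141, 0.0, -0.008]
force: [-0.7, 1.1, -0.3]
width: 0.0
```

```bash
python3 - <<'E'
from h import *
s,im,o=caps(90);print(s['eef_pos'],s['force']);print(o);s2=eyes.get_image('scene')[...,::-1]
cv2.imwrite('pics/w4.png',np.hstack([cv2.resize(im[150:350,220:420],(400,400)),cv2.resize(s2[190:260,360:430],(400,400),interpolation=cv2.INTER_CUBIC)]))
E
```

```text
[450.36 238.84  52.97] [-0.73  1.05 -0.34]
[[422.92 377.46  66.05   0.   258.    90.   116.  ]
 [453.88 238.74  59.94 256.   194.   130.   107.  ]]
```

View pics/w4.png

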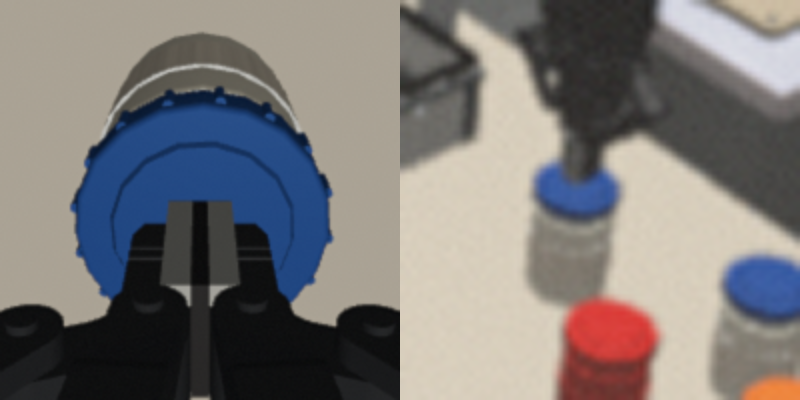

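{"name": "move_arm", "arguments": {"increments": [[0, 0, 0.1, 0, 0, 0], [0, 0, 0.2, 0, 0, 0], [0, 0, 0.3, 0, 0, 0], [0, 0, 0.3, 0, 0, 0]]}}

```text
clock: 7.45
eef_pos: [450.4, 238.8, 50.0]
tool_rot: [3.141, 0.0, -0.008]
force: [0.4, 0.3, 0.4]
width: -0.2
```

{"name": "move_arm", "arguments": {"increments": [[0, 0, 0.1, 0, 0, 0], [0, 0, 0.2, 0, 0, 0], [0, 0, 0.3, 0, 0, 0], [0, 0, 0.3, 0, 0, 0]]}}

```text
clock: 7.85
eef_pos: [450.5, 238.9, 47.4]
tool_rot: [-3.141, -0.0, -0.008]
force: [-0.9, -0.6, 3.5]
width: -0.3
```

{"name": "move_arm", "arguments": {"increments": [[0, 0, 0.1, 0, 0, 0], [0, 0, 0.2, 0, 0, 0], [0, 0, 0.3, 0, 0, 0], [0, 0, 0.4, 0, 0, 0], [0, 0, 0.5, 0, 0, 0], [0, 0, 0.6, 0, 0, 0], [0, 0, 0.6, 0, 0, 0]]}}

```text
clock: 8.55
eef_pos: [450.6, 238.9, 41.5]
tool_rot: [-3.141, -0.0, -0.008]
force: [-0.9, -0.6, 4.8]
width: 0.1
```

{"name": "move_arm", "arguments": {"increments": [[0, 0, 0.1, 0, 0, 0], [0, 0, 0.2, 0, 0, 0], [0, 0, 0.3, 0, 0, 0], [0, 0, 0.3, 0, 0, 0]]}}

```text
clock: 8.95
eef_pos: [450.7, 239.0, 40.6]
tool_rot: [-3.141, -0.001, -0.008]
force: [-5.1, -1.6, 26.5]
width: 0.1
```

{"name": "move_arm", "arguments": {"increments": [[0, 0, -3.5, 0, 0, 0], [-1.6, -7, -3.7, 0, 0, 0], [-3.2, -11, -3.7, 0, 0, 0], [-3.2, -14.5, -3.7, 0, 0, 0], [-3.2, -14.5, -3.7, 0, 0, 0], [-3.2, -14.5, -3.7, 0, 0, 0]]}}

```text
clock: 9.55
eef_pos: [418.7, 385.4, 74.8]
tool_rot: [-3.142, 0.0, -0.005]
force: [0.6, 0.0, 0.5]
width: 0.0
```

```bash
python3 - <<'E'
from h import *
s,im,o=caps(86);print(s['eef_pos'],s['force']);print(o)
E
```

```text
[418.73 385.42  74.77] [0.59 0.04 0.46]
[[420.71 385.1   61.35 263.   181.   117.    99.  ]
 [452.07 247.58  61.41 541.   117.    99.   115.  ]]
```

{"name": "move_arm", "arguments": {"increments": [[0.1, 0, 1.5, 0, 0, 0], [0.1, 0, 2.3, 0, 0, 0], [0.1, 0, 2.6, 0, 0, 0], [0.1, 0, 2.8, 0, 0, 0], [0.1, 0, 2.9, 0, 0, 0], [0.1, 0, 3.0, 0, 0, 0], [0.1, 0, 3.1, 0, 0, 0], [0.1, 0, 3.2, 0, 0, 0], [0.1, 0, 3.3, 0, 0, 0], [0.1, 0, 3.4, 0, 0, 0], [0.1, 0, 3.5, 0, 0, 0], [0.1, 0, 3.5, 0, 0, 0]]}}

```text
clock: 10.8
eef_pos: [421.0, 382.2, 41.0]
tool_rot: [3.14, 0.0, -0.01]
force: [-1.7, -2.7, 7.3]
width: 0.1
```

{"name": "move_arm", "arguments": {"increments": [[0, 0, 0.1, 0, 0, 0], [0, 0, 0.2, 0, 0, 0], [0, 0, 0.25, 0, 0, 0], [0, 0, 0.25, 0, 0, 0]]}}

```text
clock: 11.2
eef_pos: [421.0, 382.0, 40.7]
tool_rot: [3.14, -0.0, -0.01]
force: [-5.7, -5.6, 26.5]
width: -0.1
```

{"name": "move_arm", "arguments": {"increments": [[0, 0, -5, 0, 0, 0], [0, 0, -10, 0, 0, 0], [0, 0, -12, 0, 0, 0], [0, 0, -12, 0, 0, 0], [0, 0, -12, 0, 0, 0], [0, 0, -12, 0, 0, 0]], "grip": 1}}

```text
clock: 11.8
eef_pos: [420.0, 383.0, 156.3]
tool_rot: [3.14, 0.002, -0.009]
force: [-0.4, 0.5, -0.0]
width: 84.6
```

```bash
python3 - <<'E'
from h import *
s,im,o=caps(81.5);print(s['eef_pos'],s['force'],s['width'],s['qpos']);print(o);cv2.imwrite('pics/w5.png',im)
E
```

```text
[419.97 383.   156.34] [-0.36  0.52 -0.02] 84.59863583858693 [-0.73  0.56 -0.09  1.78  0.07  0.81 -2.43]
[[421.37 385.18  59.6  277.   155.    80.    78.  ]
 [451.95 241.68  62.35 473.   111.    88.    82.  ]]
```

View pics/w5.png

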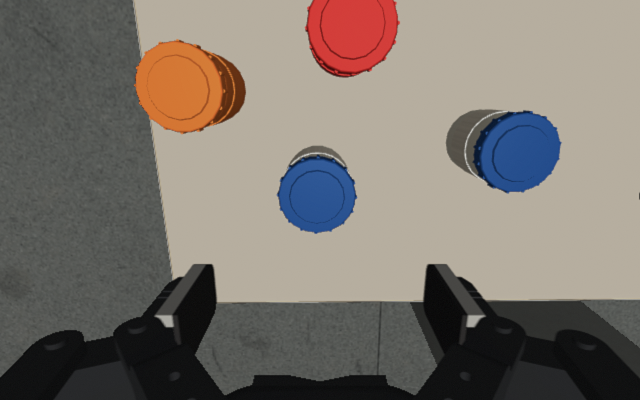

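```bash
python3 - <<'E'
from h import *
print(inc([420.5,384.8,-16],0))
E
```

```text
[ 0.09 -0.21 17.21  0.12  0.12 -0.49]
```

{"name": "move_arm", "arguments": {"increments": [[0, -0.2, 4, 0, 0, 0], [0, -0.2, 7, 0, 0, 0], [0, -0.2, 10, 0, 0, 0], [0, -0.2, 13, 0, 0, 0], [0, -0.2, 15, 0, 0, 0], [0, -0.2, 16.5, 0, 0, 0], [0, -0.2, 17.1, 0, 0, 0], [0, -0.2, 17.1, 0, 0, 0]]}}

```text
clock: 12.65
eef_pos: [420.2, 385.7, -14.3]
tool_rot: [3.14, 0.001, -0.008]
force: [0.6, 0.4, 0.6]
width: 85.4
```

{"name": "move_arm", "arguments": {"increments": [[0, 0, 0, 0, 0, 0], [0, 0, 0, 0, 0, 0], [0, 0, 0, 0, 0, 0], [0, 0, 0, 0, 0, 0], [0, 0, 0, 0, 0, 0], [0, 0, 0, 0, 0, 0], [0, 0, 0, 0, 0, 0], [0, 0, 0, 0, 0, 0]], "grip": -1}}

```text
clock: 13.45
eef_pos: [421.4, 386.8, -12.1]
tool_rot: [-3.14, -0.002, -0.008]
force: [-0.1, -1.2, 6.6]
width: 54.9
```

```bash
python3 - <<'E'
from h import *
s=ctrl.read_state();print(s['eef_pos'],s['force'],s['width'])
im=eyes.get_image('wrist')[...,::-1];s2=eyes.get_image('scene')[...,::-1]
cv2.imwrite('pics/w6.png',np.hstack([im[:, 120:520],cv2.resize(s2[200:300,370:470],(400,400),interpolation=cv2.INTER_CUBIC)]))
E
```

```text
[421.42 386.82 -12.14] [-0.12 -1.23  6.64] 54.92226106479245
```

View pics/w6.png

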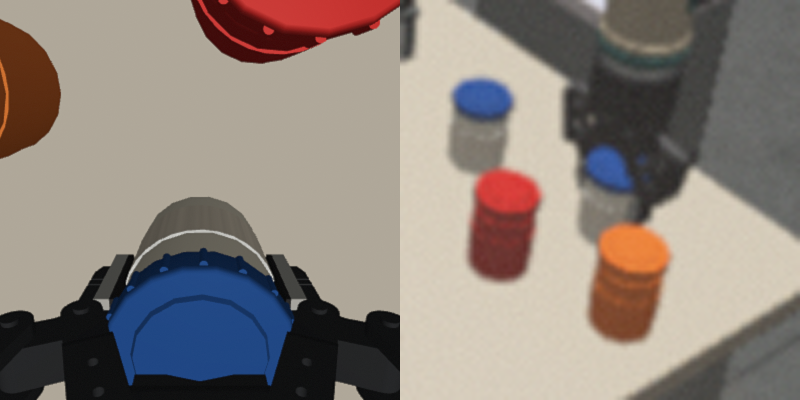

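{"name": "move_arm", "arguments": {"increments": [[0, 0, -0.3, 0, 0, 0], [0, 0, -1, 0, 0, 0], [0, 0, -3, 0, 0, 0], [0, 0, -6, 0, 0, 0], [0, 0, -10, 0, 0, 0], [0, 0, -12.5, 0, 0, 0], [0, 0, -12.5, 0, 0, 0]]}}

```text
clock: 14.25
eef_pos: [422.7, 388.1, 115.7]
tool_rot: [-3.136, -0.005, -0.008]
force: [0.3, 0.0, -1.6]
width: 54.9
```

{"name": "move_arm", "arguments": {"increments": [[2, 4, 0, 0, 0, 0], [4, 8, 0, 0, 0, 0], [6, 12, 0, 0, 0, 0], [8, 16, 0, 0, 0, 0], [10, 20, 0, 0, 0, 0], [11, 23, 0, 0, 0, 0], [12, 25, 0, 0, 0, 0], [12, 25.7, 0, 0, 0, 0], [12, 25.7, 0, 0, 0, 0]]}}

```text
clock: 15.15
eef_pos: [537.6, 127.2, 110.9]
tool_rot: [3.141, 0.002, -0.01]
force: [-0.5, 0.2, -0.7]
width: 54.9
```

```bash
python3 - <<'E'
from h import *
s=ctrl.read_state();im=eyes.get_image('wrist')[...,::-1];print(repr(s['eef_pos']),repr(s['tool_rot']),s['width'])
for z in(28,74):
  for x in np.array([-164,-132,-68,-66+64,0,66-2,68,130])+0: pass
cv2.imwrite('pics/w7.png',im);import pickle;pickle.dump(s,open('s7.pkl','wb'))
E
```

```text
array([537.56, 127.18, 110.9 ]) array([ 3.14,  0.  , -0.01]) 54.908658780939454
```

View pics/w7.png

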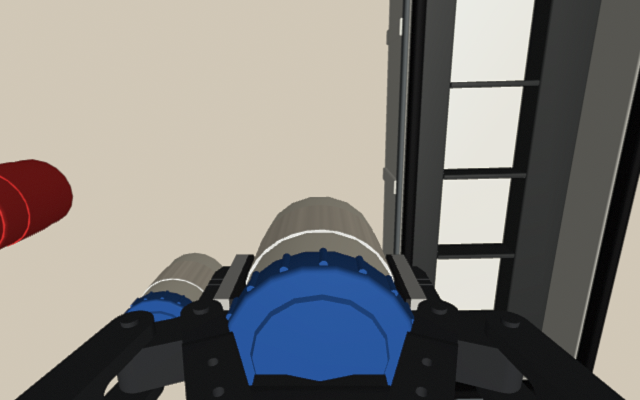

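```bash
python3 - <<'E'
from h import *
import pickle;s=pickle.load(open('s7.pkl','rb'));im=cv2.imread('pics/w7.png')
g=cv2.cvtColor(im,cv2.COLOR_BGR2GRAY).astype(int)
for u in(480,505): 
  col=g[:310,u]; e=np.where(abs(np.diff(col))>25)[0]; print(u,e,np.c_[e,world('wrist',[(u,v+.5) for v in e],28,s)])
for v in(40,130,210,280):
  row=g[v,420:560]; e=np.where(abs(np.diff(row))>20)[0]+420; print(v,e,world('wrist',[(u+.5,v) for u in e],28,s)[:,:2].tolist())
E
```

```text
480 [ 80  81  86  87 167 168 177 178 242 243 257 258] [[ 80.   618.59  14.42  28.  ]
 [ 81.   617.92  14.34  28.  ]
 [ 86.   614.59  13.94  28.  ]
 [ 87.   613.92  13.86  28.  ]
 [167.   556.74   7.06  28.  ]
 [168.   555.98   6.97  28.  ]
 [177.   549.06   6.14  28.  ]
 [178.   548.29   6.05  28.  ]
 [242.   495.89  -0.18  28.  ]
 [243.   495.03  -0.29  28.  ]
 [257.   482.76  -1.75  28.  ]
 [258.   481.87  -1.85  28.  ]]
505 [ 80  81  85  86 166 167 177 178 217 257] [[ 80.   618.41  -3.07  28.  ]
 [ 81.   617.75  -3.17  28.  ]
 [ 85.   615.08  -3.54  28.  ]
 [ 86.   614.41  -3.63  28.  ]
 [166.   557.31 -11.57  28.  ]
 [167.   556.55 -11.68  28.  ]
 [177.   548.87 -12.75  28.  ]
 [178.   548.09 -12.85  28.  ]
 [217.   516.84 -17.2   28.  ]
 [257.   482.55 -21.97  28.  ]]
40 [424 452 453 527 528 529] [[645.0390376040347, 55.17239705256277], [644.8481633851152, 36.1763096044706], [644.8413461096454, 35.497844164171454], [644.3368028205678, -14.715057792524732], [644.329983790813, -15.393697821894705], [644.3231647376631, -16.072340179574155]]
130 [445 446 516 517] [[584.7023568636799, 35.43312416873222], [584.6949421226573, 34.706196865824694], [584.175842520411, -16.18535452461333], [584.1684258440986, -16.912471559699895]]
210 [439 440 505 506 507] [[523.5355829812772, 34.50485435301381], [523.527545529674, 33.728643116829986], [523.0050435054812, -16.731622415862233], [522.9970039715878, -17.50803474775077], [522.9889644061384, -18.28445012714488]]
280 [429 434 435 496 497 498 550] [[462.8234710129106, 37.5023331802941], [462.7801163104083, 33.376569210161136], [462.77144526138, 32.55140608830028], [462.2424428523875, -17.790055233389864], [462.2337695599899, -18.615431841023394], [462.22509623140184, -19.44081189265472], [461.7740332686802, -62.365320941185644]]
```

```bash
python3 - <<'E'
from h import *
import pickle;s=pickle.load(open('s7.pkl','rb'));im=cv2.imread('pics/w7.png')
# tool-frame height of cap top: pot base was z=0 when TCP read -12.1 -> top at tool z=-93.6
c,T=cam('wrist',s)
hsv=cv2.cvtColor(im,cv2.COLOR_BGR2HSV);m=cv2.inRange(hsv,(104,150,110),(118,255,255))
p=[]
for u in range(262,383,4):
    v=np.where(m[150:330,u])[0]
    if len(v): p.append((u,v[0]+150))
zt=s['eef_pos'][2]+93.6
w=world('wrist',p,zt,s)[:,:2]
from scipy.optimize import least_squares
f=least_squares(lambda q:np.hypot(*(w-q[:2]).T)-28.5,w.mean(0)-[25,0],loss='soft_l1')
print(p[::5],f.x,f.cost,f.x-s['eef_pos'][:2])
print(inc([583.5,3.9,111],0.0155))
E
```

```text
[(262, np.int64(285)), (282, np.int64(267)), (302, np.int64(269)), (322, np.int64(261)), (342, np.int64(270)), (362, np.int64(269)), (382, np.int64(288))] [537.06 127.44] 7.2852985093301985 [-0.5   0.26]
[ 4.71 12.47 -0.01 -0.03  0.1  -1.34]
```

{"name": "move_arm", "arguments": {"increments": [[2, 4.5, 0, 0, 0, -0.5], [3.5, 8.5, 0, 0, 0, -1], [4.7, 12.2, 0, 0, 0, -1.3], [4.7, 12.5, 0, 0, 0, -1.3], [4.7, 12.5, 1.5, 0, 0, -1.3], [4.7, 12.5, 3.2, 0, 0, -1.3], [4.7, 12.5, 3.2, 0, 0, -1.3], [4.7, 12.5, 3.2, 0, 0, -1.3]]}}

```text
clock: 16.0
eef_pos: [584.0, 4.9, 79.5]
tool_rot: [-3.141, 0.001, 0.017]
force: [-0.5, -0.2, -1.1]
width: 54.8
```

```bash
python3 - <<'E'
from h import *
s=ctrl.read_state();im=eyes.get_image('wrist')[...,::-1];print(s['eef_pos'],s['tool_rot'],s['force'])
im=im.copy();o=[]
# expected: cutout edges z=28 and pot base circle
cs=np.array([550.4,3.4]);a=.0155;Rm=np.array([[np.cos(a),-np.sin(a)],[np.sin(a),np.cos(a)]])
for i in(-99,-33,33,99):
    q=cs+np.array([[i-31,-31],[i+31,-31],[i+31,31],[i-31,31]])@Rm.T
    cv2.polylines(im,[proj('wrist',np.c_[q,np.full(4,28)],s).astype(int)],True,(0,255,0),1)
q=cs+np.array([[-151,-64],[151,-64],[151,64],[-151,64]])@Rm.T
cv2.polylines(im,[proj('wrist',np.c_[q,np.full(4,79)],s).astype(int)],True,(0,0,255),1)
t=np.linspace(0,6.28,40);b=s['eef_pos'][2]+12
cv2.polylines(im,[proj('wrist',np.c_[s['eef_pos'][0]+28*np.cos(t),s['eef_pos'][1]+28*np.sin(t),0*t+b],s).astype(int)],True,(0,255,255),1)
cv2.imwrite('pics/w8.png',im)
E
```

```text
[584.03   4.9   79.54] [-3.14  0.    0.02] [-0.47 -0.24 -1.09]
```

View pics/w8.png

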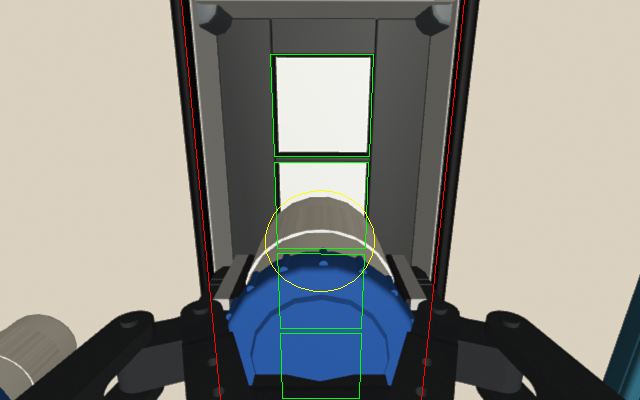

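{"name": "move_arm", "arguments": {"increments": [[0, 0.1, 2, 0, 0, 0], [0, 0.1, 4, 0, 0, 0], [0, 0.1, 5.5, 0, 0, 0], [0, 0.1, 6.2, 0, 0, 0], [0, 0.1, 6.6, 0, 0, 0], [0, 0.1, 7, 0, 0, 0], [0, 0.1, 7.4, 0, 0, 0], [0, 0.1, 7.4, 0, 0, 0]]}}

```text
clock: 16.85
eef_pos: [584.5, 1.7, 5.5]
tool_rot: [3.142, 0.0, 0.014]
force: [-0.5, -0.0, -0.8]
width: 54.8
```

{"name": "move_arm", "arguments": {"increments": [[-0.1, -0.15, 0.3, 0, 0, 0], [-0.1, -0.15, 0.6, 0, 0, 0], [-0.1, -0.15, 0.9, 0, 0, 0], [-0.1, -0.15, 1.1, 0, 0, 0], [-0.1, -0.15, 1.2, 0, 0, 0], [-0.1, -0.15, 1.2, 0, 0, 0]]}}

```text
clock: 17.45
eef_pos: [583.4, 3.2, -6.6]
tool_rot: [3.142, 0.0, 0.014]
force: [0.8, -0.8, -1.0]
width: 54.9
```

{"name": "move_arm", "arguments": {"increments": [[0, 0, 0.05, 0, 0, 0], [0, 0, 0.1, 0, 0, 0], [0, 0, 0.15, 0, 0, 0], [0, 0, 0.15, 0, 0, 0]]}}

```text
clock: 17.85
eef_pos: [583.6, 3.2, -7.1]
tool_rot: [3.141, -0.0, 0.014]
force: [-1.7, -0.3, 5.0]
width: 55.0
```

{"name": "move_arm", "arguments": {"increments": [[0, 0, 0, 0, 0, 0], [0, 0, 0, 0, 0, 0], [0, 0, 0, 0, 0, 0], [0, 0, -1, 0, 0, 0], [0, 0, -4, 0, 0, 0], [0, 0, -9, 0, 0, 0], [0, 0, -13, 0, 0, 0], [-2, -4, -16, 0, 0, 0.8], [-4, -8, -16, 0, 0, 0.8], [-6, -12, -16, 0, 0, 0.8], [-9, -16, -16, 0, 0, 0.8], [-11, -20, -16, 0, 0, 0.8], [-13, -23.7, -16, 0, 0, 0.8], [-13, -23.7, -16, 0, 0, 0.8], [-13, -23.7, -16, 0, 0, 0.8]], "grip": 1}}

```text
clock: 19.35
eef_pos: [449.6, 239.4, 152.7]
tool_rot: [-3.141, -0.001, 0.004]
force: [-0.1, 0.0, -0.3]
width: 85.5
```

```bash
python3 - <<'E'
from h import *
s,im,o=caps(81.5);print(s['clock'],s['eef_pos'],s['tool_rot'],s['width']);print(o);cv2.imwrite('pics/w9.png',im)
for q in o: print(inc([q[0]-.7,q[1],-12],0))
E
```

```text
19.35 [449.6  239.41 152.74] [-3.14 -0.    0.  ] 85.4811679433765
[[452.41 238.47  59.75 282.   155.    80.    78.  ]]
[ 0.12 -0.06 16.46  0.02 -0.05  0.04]
```

{"name": "move_arm", "arguments": {"increments": [[0.2, 0.1, 4, 0, 0, 0], [0.2, 0.1, 8, 0, 0, 0], [0.2, 0.1, 11, 0, 0, 0], [0.2, 0.1, 14, 0, 0, 0], [0.2, 0.1, 15.5, 0, 0, 0], [0.2, 0.1, 16.3, 0, 0, 0], [0.2, 0.1, 16.5, 0, 0, 0], [0.2, 0.1, 16.5, 0, 0, 0], [0.2, 0.1, 16.5, 0, 0, 0]]}}

```text
clock: 20.3
eef_pos: [453.0, 237.4, -11.9]
tool_rot: [-3.141, -0.002, -0.0]
force: [-0.2, -0.1, 0.1]
width: 85.2
```

{"name": "move_arm", "arguments": {"increments": [[0, 0, 0, 0, 0, 0], [0, 0, 0, 0, 0, 0], [0, 0, 0, 0, 0, 0], [0, 0, 0, 0, 0, 0], [0, 0, 0, 0, 0, 0], [0, 0, 0, 0, 0, 0], [0, 0, 0, 0, 0, 0]], "grip": -1}}

```text
clock: 21.0
eef_pos: [452.6, 237.6, -12.0]
tool_rot: [-3.141, -0.001, 0.001]
force: [-0.3, 0.5, 4.9]
width: 55.1
```

{"name": "move_arm", "arguments": {"increments": [[0, 0, -0.3, 0, 0, 0], [0, 0, -1.5, 0, 0, 0], [0, 0, -4, 0, 0, 0], [0, 0, -8, 0, 0, 0], [0, 0, -12, 0, 0, 0], [0.5, 2, -12.8, 0, 0, -0.9], [1.5, 6, -12.8, 0, 0, -0.9], [2.5, 10, -12.8, 0, 0, -0.9], [4, 14, -12.8, 0, 0, -0.9], [5, 18, -12.8, 0, 0, -0.9], [6, 22, -12.8, 0, 0, -0.9], [6.5, 23.5, -12.8, 0, 0, -0.9], [6.5, 23.5, -12.8, 0, 0, -0.9], [6.5, 23.5, -12.8, 0, 0, -0.9]]}}

```text
clock: 22.4
eef_pos: [516.9, 2.9, 115.6]
tool_rot: [-3.141, -0.0, 0.016]
force: [0.7, -0.4, -1.5]
width: 54.8
```

```bash
python3 - <<'E'
from h import *
s=ctrl.read_state();print(s['eef_pos'],s['tool_rot'],s['force'],s['width'])
print(inc([517.3,2.9,17],.0155))
E
```

```text
[516.89   2.93 115.57] [-3.14 -0.    0.02] [ 0.69 -0.44 -1.52] 54.81840891392275
[ 0.04  0.01  9.86 -0.04 -0.    0.03]
```

{"name": "move_arm", "arguments": {"increments": [[0, 0, 3, 0, 0, 0], [0, 0, 6, 0, 0, 0], [0, 0, 8, 0, 0, 0], [0, 0, 9.3, 0, 0, 0], [0, 0, 9.8, 0, 0, 0], [0, 0, 10.3, 0, 0, 0], [0, 0, 10.8, 0, 0, 0], [0, 0, 11.3, 0, 0, 0], [0, 0, 11.7, 0, 0, 0], [0, 0, 12, 0, 0, 0], [0, 0, 12, 0, 0, 0]]}}

```text
clock: 23.5
eef_pos: [517.0, 2.3, -5.1]
tool_rot: [3.142, 0.0, 0.016]
force: [-0.2, -0.1, -1.5]
width: 54.8
```

{"name": "move_arm", "arguments": {"increments": [[0, 0, 0.1, 0, 0, 0], [0, 0, 0.2, 0, 0, 0], [0, 0, 0.25, 0, 0, 0], [0, 0, 0.25, 0, 0, 0]]}}

```text
clock: 23.9
eef_pos: [517.4, 2.4, -7.0]
tool_rot: [3.142, -0.0, 0.016]
force: [-1.1, 0.6, 3.5]
width: 54.9
```

{"name": "move_arm", "arguments": {"increments": [[0, 0, 0, 0, 0, 0], [0, 0, 0, 0, 0, 0], [0, 0, 0, 0, 0, 0], [0, 0, -1, 0, 0, 0], [0, 0, -4, 0, 0, 0], [0, 0, -9, 0, 0, 0], [0, 0, -13, 0, 0, 0], [0, 0, -18, 0, 0, 0], [0, 0, -22, 0, 0, 0], [0, 0, -26, 0, 0, 0], [0, 0, -26, 0, 0, 0], [0, 0, -26, 0, 0, 0]], "grip": 1}}

```text
clock: 25.1
eef_pos: [517.4, 2.3, 254.0]
tool_rot: [3.141, -0.003, 0.016]
force: [-0.4, 0.2, -1.4]
width: 85.5
```

```bash
python3 - <<'E'
from h import *
s,im,o=caps(86.5);print(s['clock'],s['eef_pos'],s['tool_rot'],s['width']);print(o);cv2.imwrite('pics/w10.png',im)
print(inc([520,-312,260],-.047))
E
```

```text
25.1 [517.41   2.32 253.98] [ 3.14 -0.    0.02] 85.52351941539331
[[516.19   1.47  59.53 291.   143.    60.    58.  ]
 [582.26   3.45  59.61 288.    71.    64.    65.  ]]
[-0.16 31.42 -0.72  0.01  0.01  3.62]
```

View pics/w10.png

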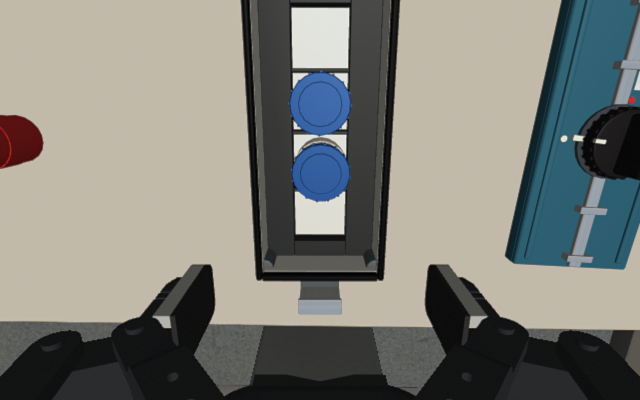

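{"name": "move_arm", "arguments": {"increments": [[0, 5, 0, 0, 0, 0], [0, 10, 0, 0, 0, 1], [0, 15, 0, 0, 0, 2], [0, 20, 0, 0, 0, 3], [0, 25, 0, 0, 0, 3.6], [0, 29, 0, 0, 0, 3.6], [0, 31.4, 0, 0, 0, 3.6], [0, 31.4, 0, 0, 0, 3.6], [0, 31.4, 0, 0, 0, 3.6]]}}

```text
clock: 26.05
eef_pos: [521.3, -310.9, 250.8]
tool_rot: [-3.139, 0.003, -0.047]
force: [-1.0, 1.0, 0.7]
width: 85.5
```

```bash
python3 - <<'E'
from h import *
import pickle
s=ctrl.read_state();im=eyes.get_image('wrist')[...,::-1];print(s['eef_pos'],s['tool_rot'])
cv2.imwrite('pics/w11.png',im);pickle.dump(s,open('s11.pkl','wb'))
E
```

```text
[ 521.28 -310.88  250.79] [-3.14  0.   -0.05]
```

View pics/w11.png

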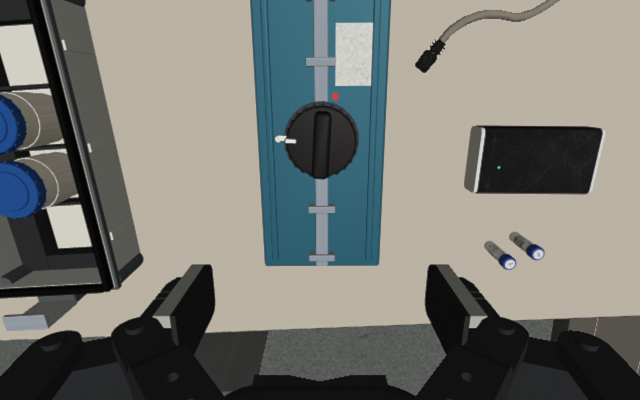

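```bash
python3 - <<'E'
from h import *
import pickle;s=pickle.load(open('s11.pkl','rb'));im=cv2.imread('pics/w11.png')
hsv=cv2.cvtColor(im,cv2.COLOR_BGR2HSV)
m=cv2.inRange(hsv,(85,80,40),(105,255,255))
for v in (20,70,210,240,258):
    u=np.where(m[v,200:440])[0]+200; w=world('wrist',[(u[0]-.5,v),(u[-1]+.5,v)],34,s); print(v,u[0],u[-1],w[:,:2].ravel(),w[:,:2].mean(0),np.hypot(*(w[0]-w[1])[:2]))
for u in (280,300,360): 
    v=np.where(m[200:300,u])[0]+200;print(u,v[-1],world('wrist',[(u,v[-1]+.5)],34,s)[0])
k=cv2.inRange(im,(0,0,0),(55,55,55));k[:95]=0;k[185:]=0;k[:,:270]=0;k[:,370:]=0
c=max(cv2.findContours(k,cv2.RETR_EXTERNAL,cv2.CHAIN_APPROX_NONE)[0],key=cv2.contourArea)
w=world('wrist',c[:,0],66.5,s)[:,:2].astype(np.float32);print('skirt',cv2.minEnclosingCircle(w),cv2.minAreaRect(w))
b=cv2.cvtColor(im,cv2.COLOR_BGR2GRAY)[100:182,282:360]
cv2.imwrite('pics/k.png',cv2.resize(cv2.convertScaleAbs(b,alpha=4),None,fx=7,fy=7,interpolation=cv2.INTER_CUBIC))
E
```

```text
20 252 389 [ 668.13 -248.59  661.51 -387.03] [ 664.82 -317.81] 138.59890416719657
70 255 386 [ 620.93 -246.88  614.39 -384.33] [ 617.66 -315.61] 137.61160548203694
210 263 380 [ 467.42 -240.85  461.   -378.37] [ 464.21 -309.61] 137.6653336661128
240 264 379 [ 429.69 -238.51  423.23 -377.24] [ 426.46 -307.88] 138.87616691830897
258 265 378 [ 406.06 -237.54  399.63 -376.05] [ 402.85 -306.79] 138.66054070691547
280 264 [ 396.48 -255.69   34.  ]
300 264 [ 395.35 -280.14   34.  ]
360 264 [ 391.95 -353.46   34.  ]
skirt ((547.5059204101562, -312.406005859375), 37.99295425415039) ((548.1823120117188, -312.6852722167969), (73.91197967529297, 73.31229400634766), 31.675758361816406)
```

View pics/k.png

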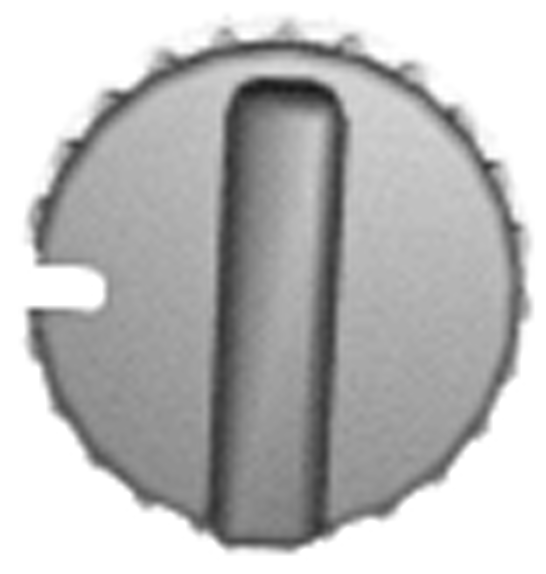

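{"name": "move_arm", "arguments": {"increments": [[2.7, 0, 0, 0, 0, -8.5], [2.7, 0, 0, 0, 0, -17], [2.7, 0, 0, 0, 0, -25.5], [2.7, 0, 0, 0, 0, -34], [2.7, 0, 0, 0, 0, -42.5], [2.7, 0, 0, 0, 0, -51], [2.7, 0, 0, 0, 0, -59.5], [2.7, 0, 0, 0, 0, -68], [2.7, 0, 0, 0, 0, -76.5], [2.7, 0, 0, 0, 0, -85], [2.7, 0, 0, 0, 0, -93.5], [2.7, 0, 0, 0, 0, -102], [2.7, 0, 0, 0, 0, -110.5], [2.7, 0, 0, 0, 0, -119], [2.7, 0, 0, 0, 0, -127.5], [2.7, 0, 0, 0, 0, -136], [2.7, 0, 0, 0, 0, -144.5], [2.7, 0, 0, 0, 0, -153], [2.7, 0, 0, 0, 0, -161.5], [2.7, 0, 0, 0, 0, -170]]}}

```text
clock: 28.1
eef_pos: [549.5, -310.5, 252.6]
tool_rot: [3.141, -0.001, 2.93]
force: [-0.0, -0.6, -0.4]
width: 85.5
```

```bash
python3 - <<'E'
from h import *
s=ctrl.read_state();print(s['eef_pos'],s['tool_rot'],s['qpos'])
print(inc([548,-312.6,100],np.pi-.083))
E
```

```text
[ 549.54 -310.49  252.56] [ 3.14 -0.    2.93] [ 0.97  0.68 -0.9   1.48  0.54  1.25  1.36]
[ 0.1  -0.25 15.26  0.03 -0.04 -7.36]
```

{"name": "move_arm", "arguments": {"increments": [[0.1, -0.25, 4, 0, 0, -4], [0.1, -0.25, 8, 0, 0, -7.4], [0.1, -0.25, 12, 0, 0, -7.4], [0.1, -0.25, 16, 0, 0, -7.4], [0.1, -0.25, 19, 0, 0, -7.4], [0.1, -0.25, 21, 0, 0, -7.4], [0.1, -0.25, 22.1, 0, 0, -7.4], [0.1, -0.25, 22.1, 0, 0, -7.4], [0.1, -0.25, 22.1, 0, 0, -7.4]]}}

```text
clock: 29.0
eef_pos: [548.7, -314.3, 32.6]
tool_rot: [3.142, 0.001, 3.051]
force: [0.8, 0.5, -0.2]
width: 85.3
```

{"name": "move_arm", "arguments": {"increments": [[0, 0, 0, 0, 0, 0], [0, 0, 0, 0, 0, 0], [0, 0, 0, 0, 0, 0], [0, 0, 0, 0, 0, 0], [0, 0, 0, 0, 0, 0], [0, 0, 0, 0, 0, 0], [0, 0, 0, 0, 0, 0], [0, 0, 0, 0, 0, 0], [0, 0, 0, 0, 0, 0], [0, 0, 0, 0, 0, 0]], "grip": -1}}

```text
clock: 30.0
eef_pos: [548.0, -314.2, 32.2]
tool_rot: [3.141, 0.0, 3.05]
force: [-1.7, 2.7, 5.9]
width: 14.9
```

{"name": "move_arm", "arguments": {"increments": [[0, 0, -0.3, 0, 0, 0], [0, 0, -1, 0, 0, 0], [0, 0, -2.5, 0, 0, 0], [0, 0, -4.5, 0, 0, 0], [0, 0, -7, 0, 0, 0], [0, 0, -9.5, 0, 0, 0], [0, 0, -12, 0, 0, 0], [0, 0, -13.5, 0, 0, 0], [0, 0, -14, 0, 0, 0], [0, 0, -14, 0, 0, 0], [0, 0, -14, 0, 0, 0]]}}

```text
clock: 31.1
eef_pos: [546.7, -315.1, 170.4]
tool_rot: [3.141, -0.002, 3.049]
force: [-0.8, 0.1, -6.1]
width: 14.7
```

```bash
python3 - <<'E'
from h import *
s=ctrl.read_state();print(s['eef_pos'],s['tool_rot'],s['force'],s['torque'],s['width'])
print(inc([550.4,3.4,170],3.1075))
E
```

```text
[ 546.69 -315.08  170.41] [ 3.14 -0.    3.05] [-0.79  0.14 -6.14] [-0.01  0.06  0.02] 14.743299332536097
[ 2.56 31.75  0.06  0.02 -0.13 -3.32]
```

{"name": "move_arm", "arguments": {"increments": [[0.2, 2, 0, 0, 0, 0], [0.4, 5, 0, 0, 0, 0], [0.8, 9, 0, 0, 0, -0.5], [1.2, 13, 0, 0, 0, -1], [1.5, 17, 0, 0, 0, -1.5], [1.8, 21, 0, 0, 0, -2], [2.1, 25, 0, 0, 0, -2.5], [2.4, 28.5, 0, 0, 0, -3], [2.6, 30.8, 0, 0, 0, -3.3], [2.6, 31.8, 0, 0, 0, -3.3], [2.6, 31.8, 0, 0, 0, -3.3], [2.6, 31.8, 0, 0, 0, -3.3]]}}

```text
clock: 32.3
eef_pos: [550.8, 2.1, 170.8]
tool_rot: [-3.14, -0.001, 3.106]
force: [0.1, 0.0, -7.5]
width: 15.0
```

```bash
python3 - <<'E'
from h import *
s=ctrl.read_state();print(s['eef_pos'],s['tool_rot'],s['force'],s['torque'],s['width'])
im=eyes.get_image('wrist')[...,::-1];e=s['eef_pos']
cs=np.array([550.4,3.4]);a=.0155;Rm=np.array([[np.cos(a),-np.sin(a)],[np.sin(a),np.cos(a)]])
im=cv2.convertScaleAbs(im,alpha=1.0).copy()
def rect(c,hx,hy,z,col):
    q=c+np.array([[-hx,-hy],[hx,-hy],[hx,hy],[-hx,hy]])@Rm.T
    cv2.polylines(im,[proj('wrist',np.c_[q,np.full(4,z)],s).astype(int)],True,col,1)
rect(cs,158,71,74,(0,0,255)); lz=148
rect(cs,155,70,lz+24,(0,255,255))
cv2.imwrite('pics/w12.png',im)
E
```

```text
[550.75   2.05 170.84] [-3.14 -0.    3.11] [ 0.12  0.04 -7.51] [-0.09 -0.04 -0.03] 14.980227539106767
```

View pics/w12.png

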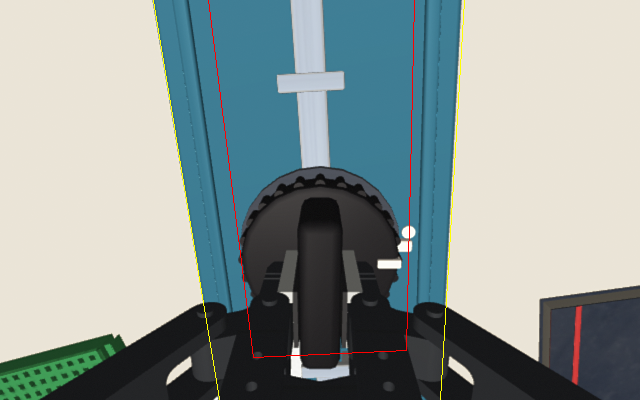

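{"name": "move_arm", "arguments": {"increments": [[0, 0.1, 1.5, 0, 0, 0], [0, 0.1, 3.5, 0, 0, 0], [0, 0.1, 4.8, 0, 0, 0], [0, 0.1, 5.3, 0, 0, 0], [0, 0.1, 5.6, 0, 0, 0], [0, 0.1, 5.6, 0, 0, 0]]}}

```text
clock: 32.95
eef_pos: [551.3, 5.0, 115.5]
tool_rot: [3.141, 0.0, 3.107]
force: [0.1, -0.5, -6.0]
width: 14.8
```

{"name": "move_arm", "arguments": {"increments": [[0, 0, 0.2, 0, 0, 0], [0, 0, 0.4, 0, 0, 0], [0, 0, 0.6, 0, 0, 0], [0, 0, 0.8, 0, 0, 0], [0, 0, 0.8, 0, 0, 0]]}}

```text
clock: 33.45
eef_pos: [550.9, 4.9, 107.4]
tool_rot: [-3.141, -0.0, 3.107]
force: [-0.3, -0.1, -6.9]
width: 15.2
```

{"name": "move_arm", "arguments": {"increments": [[0, -0.1, 0.2, 0, 0, 0], [0, -0.1, 0.4, 0, 0, 0], [0, -0.1, 0.6, 0, 0, 0], [0, -0.1, 0.7, 0, 0, 0], [0, -0.1, 0.7, 0, 0, 0]]}}

```text
clock: 33.95
eef_pos: [551.1, 4.0, 101.1]
tool_rot: [-3.141, 0.0, 3.107]
force: [-1.5, -0.3, -0.7]
width: 15.4
```

{"name": "move_arm", "arguments": {"increments": [[0, 0, 0.15, 0, 0, 0], [0, 0, 0.3, 0, 0, 0], [0, 0, 0.45, 0, 0, 0], [0, 0, 0.6, 0, 0, 0], [0, 0, 0.6, 0, 0, 0]]}}

```text
clock: 34.45
eef_pos: [551.3, 4.0, 96.0]
tool_rot: [-3.14, 0.001, 3.107]
force: [-5.1, -1.7, 13.1]
width: 15.1
```

{"name": "move_arm", "arguments": {"increments": [[0, 0, 0.1, 0, 0, 0], [0, 0, 0.2, 0, 0, 0], [0, 0, 0.3, 0, 0, 0], [0, 0, 0.3, 0, 0, 0], [0, 0, 0.3, 0, 0, 0]]}}

```text
clock: 34.95
eef_pos: [551.5, 4.0, 95.6]
tool_rot: [-3.139, 0.002, 3.107]
force: [-10.4, -3.0, 34.6]
width: 15.1
```

{"name": "move_arm", "arguments": {"increments": [[0, 0, -0.2, 0, 0, 0], [0, 0, -0.3, 0, 0, 3], [0, 0, -0.3, 0, 0, 8], [0, 0, -0.3, 0, 0, 13], [0, 0, -0.3, 0, 0, 18], [0, 0, -0.3, 0, 0, 23], [0, 0, -0.3, 0, 0, 28], [0, 0, -0.3, 0, 0, 33], [0, 0, -0.3, 0, 0, 38], [0, 0, -0.3, 0, 0, 43], [0, 0, -0.3, 0, 0, 48], [0, 0, -0.3, 0, 0, 53], [0, 0, -0.3, 0, 0, 58], [0, 0, -0.3, 0, 0, 60], [0, 0, -0.3, 0, 0, 60]]}}

```text
clock: 36.45
eef_pos: [550.9, 3.5, 95.9]
tool_rot: [-3.141, 0.002, 2.06]
force: [-5.2, -1.4, 14.1]
width: 14.9
```

```bash
python3 - <<'E'
from h import *
s=ctrl.read_state();print(s['eef_pos'],s['tool_rot'],s['force'],s['torque'],s['width'],s['qpos'])
E
```

```text
[550.87   3.47  95.94] [-3.14  0.    2.06] [-5.16 -1.36 14.12] [-0.58  1.4   0.14] 14.918451603401158 [ 0.28  0.67 -0.53  1.88  0.49  0.73 -0.04]
```

{"name": "move_arm", "arguments": {"increments": [[0, 0, 0, 0, 0, 5], [0, 0, 0, 0, 0, 10], [0, 0, 0, 0, 0, 15], [0, 0, 0, 0, 0, 20], [0, 0, 0, 0, 0, 25], [0, 0, 0, 0, 0, 25]]}}

```text
clock: 37.05
eef_pos: [550.6, 3.4, 95.9]
tool_rot: [-3.141, 0.002, 1.623]
force: [-6.2, -1.4, 13.7]
width: 15.2
```

```bash
python3 - <<'E'
from h import *
s=ctrl.read_state();print(s['eef_pos'],s['tool_rot'],s['force'],s['torque'],s['width'])
E
```

```text
[550.58   3.38  95.94] [-3.14  0.    1.62] [-6.16 -1.39 13.71] [-0.47  1.43  0.19] 15.217231624310534
```

{"name": "move_arm", "arguments": {"increments": [[0, 0, 0, 0, 0, 0], [0, 0, 0, 0, 0, 0], [0, 0, -0.2, 0, 0, 0], [0, 0, -0.2, 0, 0, 5], [0, 0, -0.2, 0, 0, 10], [0, 0, -0.2, 0, 0, 15], [0, 0, -0.2, 0, 0, 18], [0, 0, -0.2, 0, 0, 21], [0, 0, -0.2, 0, 0, 24], [0, 0, -0.2, 0, 0, 24], [0, 0, -0.2, 0, 0, 24]], "grip": -0.485}}

```text
clock: 38.15
eef_pos: [550.5, 3.5, 96.4]
tool_rot: [-3.141, 0.001, 1.206]
force: [-2.0, -1.0, 0.8]
width: 22.0
```

```bash
python3 - <<'E'
from h import *
s=ctrl.read_state();print(s['eef_pos'],s['tool_rot'],s['force'],s['torque'],s['width'])
E
```

```text
[550.49   3.54  96.43] [-3.14  0.    1.21] [-2.05 -0.99  0.82] [-0.32  0.49  0.19] 21.98883461481516
```

{"name": "move_arm", "arguments": {"increments": [[0, 0, 0, 0, 0, 2], [0, 0, 0, 0, 0, 4], [0, 0, 0, 0, 0, 6], [0, 0, 0, 0, 0, 8], [0, 0, 0, 0, 0, 8]]}}

```text
clock: 38.65
eef_pos: [550.5, 3.6, 96.4]
tool_rot: [-3.141, 0.001, 1.064]
force: [-2.9, -3.3, 1.2]
width: 21.9
```

```bash
cat > kn.py <<'E'
from h import *
import sys
s=ctrl.read_state();print(s['tool_rot'],s['force'],s['torque'],s['width'])
im=eyes.get_image('wrist')[...,::-1];cv2.imwrite(f'pics/k_{sys.argv[1]}.png',im)
# white pointer marks on the skirt / lid: angle about the knob axis, world
g=cv2.inRange(im,(200,200,180),(255,255,255))
n,l,st,ce=cv2.connectedComponentsWithStats(g)
for i in range(1,n):
    if 25<st[i,4]<900:
        for z,k in((130.5,'skirt'),(98,'lid')):
            w=world('wrist',[ce[i]],z,s)[0]-[550.5,3.5,0];r=np.hypot(w[0],w[1])
            if r<60: print(k,ce[i],st[i,4],'r %.1f ang %.3f'%(r,np.arctan2(w[1],w[0])))
E
python3 kn.py a
```

```text
[-3.14  0.    1.06] [-2.89 -3.32  1.18] [-0.6   0.75  0.17] 21.895025190010273
skirt [271.76 161.49] 160 r 51.0 ang 1.471
lid [271.76 161.49] 160 r 47.7 ang 1.605
skirt [399.46 220.29] 170 r 40.5 ang 0.031
lid [399.46 220.29] 170 r 43.4 ang -0.295
skirt [386.6  247.85] 189 r 30.8 ang -0.257
lid [386.6  247.85] 189 r 37.1 ang -0.693
skirt [278.4  296.33] 52 r 25.9 ang -2.930
lid [278.4  296.33] 52 r 43.9 ang -2.649
skirt [360.76 296.63] 51 r 25.7 ang -1.241
lid [360.76 296.63] 51 r 43.8 ang -1.517
skirt [326.28 370.72] 763 r 59.6 ang -2.025
```

{"name": "move_arm", "arguments": {"increments": [[0, 0, 0, 0, 0, 2], [0, 0, 0, 0, 0, 4], [0, 0, 0, 0, 0, 6], [0, 0, 0, 0, 0, 8], [0, 0, 0, 0, 0, 10], [0, 0, 0, 0, 0, 10]]}}

```text
clock: 39.3
eef_pos: [551.6, 4.5, 96.6]
tool_rot: [3.141, -0.001, 0.89]
force: [-0.6, -0.7, -2.9]
width: 22.0
```

```bash
python3 kn.py b | grep -v "r [245]"
```

```text
[ 3.14 -0.    0.89] [-0.63 -0.71 -2.86] [-0.13  0.14  0.28] 21.953623273340273
skirt [386.54 246.86] 188 r 31.4 ang -0.380
lid [386.54 246.86] 188 r 36.9 ang -0.816
```

{"name": "move_arm", "arguments": {"increments": [[0, 0, 0, 0, 0, 1.5], [0, 0, 0, 0, 0, 3], [0, 0, 0, 0, 0, 4.5], [0, 0, 0, 0, 0, 6], [0, 0, 0, 0, 0, 6]]}}

```text
clock: 39.85
eef_pos: [551.3, 4.2, 96.6]
tool_rot: [3.141, -0.0, 0.785]
force: [-0.5, -0.5, -3.8]
width: 21.9
```

```bash
python3 kn.py c | grep -v "r [245]"
```

```text
[ 3.14 -0.    0.79] [-0.48 -0.46 -3.83] [0.02 0.12 0.15] 21.86035255041835
skirt [386.6  246.85] 189 r 31.2 ang -0.497
lid [386.6  246.85] 189 r 36.8 ang -0.934
```

{"name": "move_arm", "arguments": {"increments": [[0, 0, 0.1, 0, 0, 1.5], [0, 0, 0.1, 0, 0, 3], [0, 0, 0.1, 0, 0, 4], [0, 0, 0.1, 0, 0, 5], [0, 0, 0.1, 0, 0, 5]]}}

```text
clock: 40.4
eef_pos: [551.8, 4.0, 95.9]
tool_rot: [3.141, -0.001, 0.697]
force: [0.6, -0.6, -0.4]
width: 21.9
```

```bash
python3 kn.py d | grep -v "r [245]"
```

```text
[ 3.14 -0.    0.7 ] [ 0.62 -0.59 -0.36] [-0.02 -0.    0.06] 21.889217398563353
skirt [387.06 257.3 ] 183 r 30.9 ang -0.735
lid [387.06 257.3 ] 183 r 38.9 ang -1.164
```

```bash
python3 - <<'E'
import cv2,numpy as np
a=cv2.imread('pics/k_c.png')[60:400,170:470];b=cv2.imread('pics/k_d.png')[60:400,170:470]
cv2.imwrite('pics/kk.png',cv2.resize(cv2.convertScaleAbs(np.hstack([a,b]),alpha=2),(800,453)))
E
```

```text
(no output)
```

View pics/kk.png

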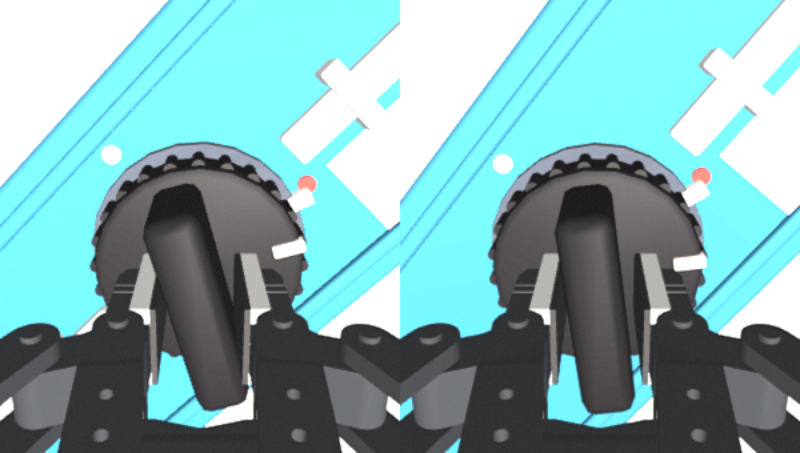

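```bash
python3 kn.py e | grep -v "r [25]"
```

```text
[ 3.14 -0.    0.7 ] [-0.19  0.53 -0.38] [-0.01  0.    0.03] 21.947073867630117
skirt [246.36 182.64] 151 r 49.6 ang 1.367
lid [246.36 182.64] 151 r 48.7 ang 1.577
skirt [391.46 204.98] 184 r 42.6 ang -0.125
lid [391.46 204.98] 184 r 42.5 ang -0.411
skirt [387.3  260.22] 179 r 31.0 ang -0.782
lid [387.3  260.22] 179 r 39.7 ang -1.204
lid [278.31 296.5 ] 48 r 42.4 ang -3.024
lid [360.76 296.47] 49 r 42.7 ang -1.856
```

{"name": "move_arm", "arguments": {"increments": [[0, 0, 0, 0, 0, 0], [0, 0, 0, 0, 0, 0], [0, 0, 0, 0, 0, 0], [0, 0, 0, 0, 0, 0], [0, 0, 0, 0, 0, 0], [0, 0, 0, 0, 0, 0]], "grip": 1}}

```text
clock: 41.1
eef_pos: [551.1, 4.0, 95.6]
tool_rot: [3.142, -0.0, 0.699]
force: [0.2, 0.1, 0.3]
width: 85.4
```

```bash
python3 kn.py f | grep -v "r [25]"
```

```text
[ 3.14 -0.    0.7 ] [0.16 0.09 0.32] [0.03 0.06 0.05] 85.41732803969457
skirt [247.26 181.66] 151 r 49.6 ang 1.369
lid [247.26 181.66] 151 r 48.7 ang 1.577
skirt [392.02 204.45] 199 r 42.3 ang -0.122
lid [392.02 204.45] 199 r 42.2 ang -0.410
skirt [385.34 278.76] 179 r 30.7 ang -1.098
lid [385.34 278.76] 179 r 44.1 ang -1.466
skirt [246.91 321.63] 852 r 45.9 ang 2.973
```

{"name": "move_arm", "arguments": {"increments": [[0, 0, -2, 0, 0, 0], [0, 0, -5, 0, 0, 0], [0, 0, -10, 0, 0, 0], [0, 0, -15, 0, 0, 0], [0, 0, -20, 0, 0, 0], [0, 0, -25, 0, 0, 0], [0, 0, -28, 0, 0, 0], [0, 0, -28, 0, 0, 0], [0, 0, -28, 0, 0, 0]]}}

```text
clock: 42.05
eef_pos: [550.9, 3.9, 375.8]
tool_rot: [3.141, -0.001, 0.699]
force: [0.6, 0.0, -0.3]
width: 85.5
```

```bash
python3 kn.py g | grep -v "r [25]"; python3 - <<'E'
from h import *
w=cv2.imread('pics/k_g.png');t=eyes.get_image('top')[...,::-1];s=eyes.get_image('scene')[...,::-1]
cv2.imwrite('pics/fin.png',np.hstack([cv2.resize(w,(440,275)),np.zeros((275,10,3),np.uint8),cv2.resize(s[150:275,270:430],(350,275),interpolation=cv2.INTER_CUBIC)]))
E
```

```text
[ 3.14 -0.    0.7 ] [ 0.63  0.03 -0.29] [-0.01  0.03  0.  ] 85.48763895085378
```

```bash
python3 -c "
from cell import ctrl
print(ctrl.finish_job())"
```

```text
the job is handed in; nothing more can be done
None
```

I pressed both pot caps home and stood the two pots in the two middle cut-outs. I then laid the lid, pressed it down, locked it and handed the job in at about 42 s. Only two pots were within reach. I left the red and orange look-alikes, two smaller blue-capped bottles further back, the battery pack and the timer alone.

- **Caps:** each went down until it stopped hard at about 26 N, before I lifted that pot. A wrist picture showed both pots upright in their cut-outs afterwards.
- **Lid:** it touched the seal about 5 to 6 mm above home. It then stopped hard: the force rose from 13 to 35 N over the last 0.4 mm, so I take the seal as fully sunk.
- **Knob:** I turned the last part with the jaws held loosely so the knob could snap on freely. After I let go, the lock disc's mark lay at the red dot. The knob pointer was about 0.8 rad past it, which is one click, with no second click.

**What disagreed or went unchecked:**
- The fingertips are really about 41 mm (shut) to 53 mm (open) short of the reported TCP; I found this by contact and allowed for it.
- The top camera was up to about 12 mm off, so I used the wrist camera for the fits.
- I did not see the final wide picture because the viewing limit was reached. The bolts under the keepers are inferred from the disc mark, not seen.

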